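# Put the tray of tins away in the drop-front cabinet

### The arm

A 7-joint arm with a two-finger parallel gripper is mounted at the origin on the work surface. World frame = base frame: x ahead of the robot, y to its left, z up, the work surface at z = 0. Lengths are in mm, angles in rad, forces in N, time in s.
With the tool pointing down it reaches from about 400 to 875 mm from the base axis. Payload 4.4 kg.
Tool frame: the origin (TCP) lies at the very end of the fingers, on their centre line; the grasp point (between the pads) lies 19 mm behind it; y points along the fingers, x is the direction in which the jaws open and shut, and the axes are right-handed (so a half turn about y gives the same grasp; the last joint's range is limited). The gripper opens to 85 mm and grips with 20 to 120 N. Pads are 22 mm wide; open, the fingers measure 114 mm over their backs; the gripper's body (76 mm by 85 mm) begins 54 mm behind the grasp point. The pads swing forward as they close: fully open they stand 13 mm farther back than shut.
Start: joints at [1.114, 0.628, 0.038, 1.517, -0.027, 0.996, -0.02], TCP at [247.631, -600.996, 231.313] pointing down, gripper open.
Joint ranges: [-3.06, 3.06], [-0.37, 2.12], [-1.25, 1.32], [0.18, 2.47], [-1.1, 4.24], [0.23, 1.98], [-2.94, 2.94]. Speed limits (rad/s): [2.57, 2.57, 3.14, 3.14, 3.14, 3.14, 3.14].

### API

Orientations are given as [roll, pitch, yaw] about the fixed x, y, z axes, in that order (R = Rz(yaw) Ry(pitch) Rx(roll)).
In Python, from cell import readout, eyes, finish_job gives the robot as it stands. The module is installed in compiled form; this text tells all that it offers.
- The arm moves only by the tool apply_moves, never from a script. Its argument "commands" is a list that holds one entry, the list of rows, each a list of 6 numbers: the shift along the tool's x, y, z in units of 0.04 m (1.0 is 0.04 m), then the turn, a rotation vector about the tool's x, y, z in units of 5 degrees (1.0 is 5 degrees). A call has 1 to 8 rows; each row shifts and turns the pose as measured when the row begins, along the tool's axes as they then stand; what a row does not reach is not made up. A row lasts 1/12 s, in which the tool goes at most 41.7 mm and 7.16 degrees, less where a joint would pass 70% of its speed; a pose out of reach is approached as far as the arm can. A call with a number of a shift or a turn outside -1 to 1 is refused whole. A call with a gripper value outside its range is refused whole. "claw" is the finger opening in mm, from 0 to 85.4, set as the call begins (left out, the last holds). The fingers move at their own pace and stop on an object; the grip force is fixed at half the most. Time passes only in rows, so rows that do not move let the fingers close. It gives the time, the measured TCP pose, the force and the opening at its end, in the units of the state.
- readout.read_state(): the state, without advancing time (a new reading comes with each control period).
- eyes.get_image(name): name is "side" or "top"; returns a dict with "image" (420x560x3 uint8, red, green, blue), "mtx" (3x3 intrinsics, pixels), "k1" (the pictures are not rectified: a ray, as slopes to the right and down, at radius r is drawn at 1 + k1 r^2 times it, then the intrinsics apply), "rvec" (rotation vector, rad) and "tvec" (3), from world to camera coordinates, as OpenCV has them. Camera axes: x right, y down, z forward; pixel columns grow to the right and rows downward; lengths in mm; the calibration is good to about 2 mm. A picture is of the moment at which its call begins. There is no depth.
- finish_job(): hands the job in, once; it reports no verdict.
The state is a dict: "clock": time; "qpos": joint angles; "qd": joint speeds; "tau": joint torques, N m; "eef_pos": TCP position; "tool_rot": TCP orientation; "force": force on the tool from outside, world axes, zero at the start; "torque": the same for the moment, N m; "width": finger opening in mm.
Only numpy, scipy, OpenCV 4.12 (cv2) and the standard library are available. Lean on these libraries where they do the work, as an engineer would, in place of code of your own. Each camera call takes 0.05 s, during which the arm holds its last target. There are 200 camera calls.

### The job

Pull the cabinet's bottom-hinged front door all the way down, set the tray of tins on the lowered door and let go of it, then slide it inside, handle and all, and push the door back up until it is fully shut. Keep the tray upright, and leave the jar, the tin and the carton standing where they are.

Things in the scene. Friction and masses are not known exactly. Their poses are not given: they have to be found in the camera images.
- cabinet_sill (a point): Mid-point of the hinge line of a fixed white steel cabinet (235 wide, 223 mm high), 76.5 mm above the table, level with the lowered door's top face. x points level into the cabinet, y across it, z up. Floor (1.5 mm below this point) and side walls run from x = 8 to 217 mm, 215 between walls. Walls are 88 high up to x = 60; beyond it full height under a slatted roof, 138 clear, roof top 146.5.
- door (a joint): Angle of the cabinet's bottom-hinged front door, rad: 0 shut (upright), 1.57 fully down (level, an end stop), its top swinging out to the cabinet's -x side. Stiff hinge: it stays at whatever angle it is left; moving it takes up to about 6 N at the bar.
- door_hinge (a point): Middle of the door's hinge axis, 70.5 mm above the table, 6 mm straight below cabinet_sill. Axes turn with the door: z from the hinge towards the door's top edge, y along the hinge. The door panel is 12 mm thick (6 mm each side of the hinge axis), 235 wide, and reaches 156 mm from the hinge.
- door_bar (a point): Centre of the door's steel bar handle: round, 12 thick, 120 mm long along y, on two end legs that stand out of the door's top edge in the door's own plane. 205 mm from the hinge axis; free gap of 43 mm between bar and door edge. Shut, it stands 52 mm above the roof's level; door down, it lies level in front of the door's edge. Axes as door_hinge.
- tray_mid (a point): Loose black tray packed tight with two tins (all one piece), 0.3 to 0.55 kg. Its box is 130 long (x), 64 wide (y), 40 mm high; the point is the box centre, 20 mm above its underside. z up; x points away from the handle and goes into the cabinet first. Too heavy to carry level by the handle. Starts flat on the table, left or right of the cabinet.
- tray_handle (a point): Centre of the tray's pull handle, a flat upright fin 14 mm thick (y), 40 long (x), 32 mm high on the tray's end (-x) face; 85 mm from tray_mid along -x and 8 mm higher (28 mm above the underside). Over the handle the tray is 170 mm long. Axes as tray_mid.
- jar_mid (a point): Centre of a closed jar, 72 in diameter, 110 mm tall, standing on the table on the side that the tray is not. Bystander.
- tin_mid (a point): Centre of a tin, 74 in diameter, 100 mm tall, standing on the table right of the cabinet. Bystander.
- carton_mid (a point): Centre of a cardboard carton, 60 by 130, 180 mm tall, standing on the table left of the cabinet. Bystander.
There are look-alikes about, which are no part of the job. There is more than one size of the part that bears carton_mid; the job needs the smaller.

How it is judged (in metres and radians):
On the way, in this order (a step that is already met when the one before it is completed fails the run):
1. the door is fully down (joint above 1.45 rad) (value of joint door above 1.45 rad), for 0.2 s.
2. the tray rests upright on the lowered door, let go of (its centre may be up to 30 mm past the hinge) (value of joint door above 1.45 rad and x of tray_mid in the frame of cabinet_sill between -0.15 and 0.03 m and y of tray_mid in the frame of cabinet_sill between -0.1 and 0.1 m and z of tray_mid in the frame of cabinet_sill between 0.01 and 0.028 m and angle between tray_mid's own z axis and vertical below 0.12 rad and linear speed of tray below 0.03 m/s and contact force between the fingers and tray below 0.1 N), for 0.2 s.
At the end, for the whole second after the job is handed in: The door is shut (joint within 0.07 rad), the tray lies upright (within 0.12 rad) and at rest on the cabinet's floor, wholly inside with its handle behind the door, and the jar, tin and carton stand within 30 mm of where they were (value of joint door below 0.07 rad and x of tray_mid in the frame of cabinet_sill between 0.065 and 0.19 m and y of tray_mid in the frame of cabinet_sill between -0.1 and 0.1 m and z of tray_mid in the frame of cabinet_sill between 0.008 and 0.03 m and angle between tray_mid's own z axis and vertical below 0.12 rad and linear speed of tray below 0.03 m/s and contact force between the fingers and tray below 0.1 N and x of tray_handle in the frame of cabinet_sill above 0.005 m and distance of each of jar_mid, tin_mid, carton_mid from where it was at the start of the episode below 0.03 m and angle between each of jar_mid, tin_mid, carton_mid's own z axis and vertical below 0.2 rad); the robot touches nothing.
It fails at once if the tray is tipped by more than 0.6 rad (angle between tray_mid's own z axis and vertical above 0.6 rad).
It fails at once if a bystander is pushed more than 30 mm or knocked over (distance of any of jar_mid, tin_mid, carton_mid from where it was at the start of the episode above 0.03 m or angle between any of jar_mid, tin_mid, carton_mid's own z axis and vertical above 0.5 rad).
It also fails if it takes over 72 s, if anything falls off the work surface, if the arm or the gripper's body presses on something with over 40 N, if the wrist force passes 120 N, or if a joint passes its speed limit or range.

## Working session

There is one attempt and no reset: what is moved stays moved. The work goes in short steps, Python scripts to look and compute and a tool call to move; the robot and the scene stay as the last step left them, time stands still between calls to the robot, and variables do not carry over. Pictures are saved under pics/ and viewed, about 8 in all and at most 12, crops included, and the job is handed in when it is done.

Besides the shell and the picture viewer there is one more tool, called in YAML: its name, and indented under it one key for each argument. apply_moves: Moves the arm, as the interface text tells. Shifts and turns lie within -1 to 1; 1 stands for 0.04 m of shift or 5 degrees of turn. Its arguments: {"type":"object","properties":{"commands":{"type":"array"},"claw":{"type":"number"}},"required":["commands"]}

```bash
mkdir -p pics; cat > h.py <<'E'
import numpy as np, cv2
from scipy.spatial.transform import Rotation as Rn
from cell import readout, eyes, finish_job
class Cam:
    def __init__(s,name):
        d=eyes.get_image(name); s.img=d["image"]; s.K=np.array(d["mtx"],float); s.k1=d["k1"]
        s.rv=np.array(d["rvec"],float).ravel(); s.t=np.array(d["tvec"],float).ravel(); s.R=cv2.Rodrigues(s.rv)[0]
        s.C=-s.R.T@s.t
    def save(s,fn,crop=None,sc=1):
        im=s.img[:,:,::-1]
        if crop: u0,v0,u1,v1=crop; im=im[v0:v1,u0:u1]
        cv2.imwrite(fn,cv2.resize(im,None,fx=sc,fy=sc,interpolation=cv2.INTER_CUBIC))
    def ray(s,u,v):
        p=cv2.undistortPoints(np.array([[[u,v]]],float),s.K,np.array([s.k1,0,0,0,0.]))[0,0]
        return s.R.T@np.array([p[0],p[1],1.])
    def onz(s,u,v,z):
        r=s.ray(u,v); return s.C+r*(z-s.C[2])/r[2]
    def proj(s,P):
        return cv2.projectPoints(np.array(P,float).reshape(-1,1,3),s.rv,s.t,s.K,np.array([s.k1,0,0,0,0.]))[0][:,0]
def st():
    s=readout.read_state(); return s
E
python3 - <<'E'
from h import *
for n in("top","side"):
    c=Cam(n); c.save(f"pics/{n}0.png",sc=1.4); print(n,c.C.round(),c.K.round(1).tolist(),c.k1)
s=st(); print({k:np.round(v,3).tolist() for k,v in s.items()})
E
```

```text
top [ 318.   12. 1117.] [[414.0, 0.0, 277.2], [0.0, 414.0, 206.9], [0.0, 0.0, 1.0]] -0.12892087954371706
side [-25. 717. 842.] [[397.3, 0.0, 281.3], [0.0, 397.3, 206.4], [0.0, 0.0, 1.0]] -0.089624937211509
{'clock': 0.1, 'qpos': [1.114, 0.629, 0.038, 1.518, -0.027, 0.996, -0.02], 'qd': [0.001, -0.0, 0.001, -0.002, 0.001, 0.002, 0.0], 'tau': [0.004, -56.453, 1.231, -19.397, 0.011, 0.006, -0.0], 'eef_pos': [247.419, -600.472, 230.482], 'tool_rot': [-1.571, 0.002, -1.18], 'force': [-0.37, 0.651, 0.51], 'torque': [-0.022, 0.033, -0.018], 'width': 85.387}
```

View pics/top0.png

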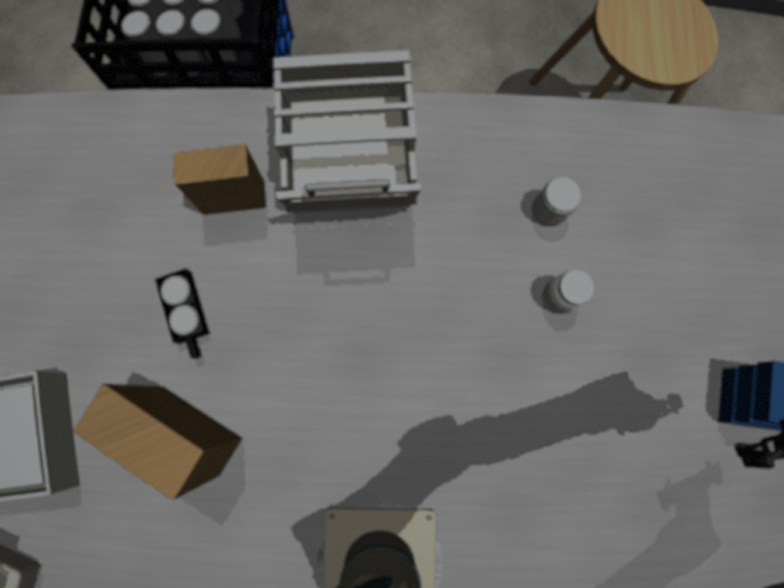

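View pics/side0.png

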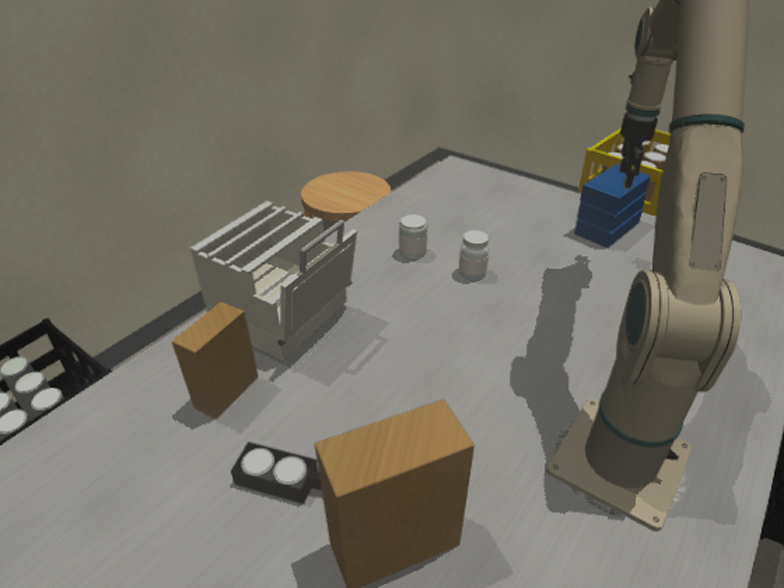

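Top view: the cabinet is at (275–420, 55–205) with its door facing the robot and the bar at (305–391, 185). The tray is at (157–208, 270–357) with its handle towards the robot. The small carton is at (220, 180), the large look-alike carton at (160, 440), and the jar and tin are on the right at (575, 290) and (562, 197). The side view agrees. Next I'll zoom in to measure.

```bash
python3 - <<'E'
from h import *
c=Cam("top"); s=Cam("side")
a=cv2.resize(c.img[90:265,100:310,::-1],None,fx=3.7,fy=3.4,interpolation=cv2.INTER_CUBIC)
a=cv2.resize(c.img[30:160,115:310,::-1],None,fx=4,fy=4,interpolation=cv2.INTER_CUBIC); cv2.imwrite("pics/t1.png",a)
a=cv2.resize(s.img[130:280,110:270,::-1],None,fx=4,fy=4,interpolation=cv2.INTER_CUBIC); cv2.imwrite("pics/s1.png",a)
g=c.img.max(2)
# tray: black region + tins
reg=np.zeros_like(g); reg[185:262,105:155]=1
m=((g<48)&(reg>0)).astype(np.uint8)
cs,_=cv2.findContours(m,0,2); k=max(cs,key=cv2.contourArea); h=cv2.convexHull(k)[:,0]
print("hull",h.tolist(),cv2.contourArea(k))
w=((g>150)&(reg>0)).astype(np.uint8)
n,l,stt,ce=cv2.connectedComponentsWithStats(w)
for i in range(1,n):
    if stt[i,4]>60: print("tin",ce[i],stt[i], c.onz(*ce[i],40).round(1))
E
```

```text
hull [[133, 193], [135, 194], [137, 198], [148, 236], [148, 237], [142, 254], [137, 254], [124, 243], [123, 241], [122, 238], [122, 236], [124, 195], [129, 193]] 345.5
```

View pics/t1.png

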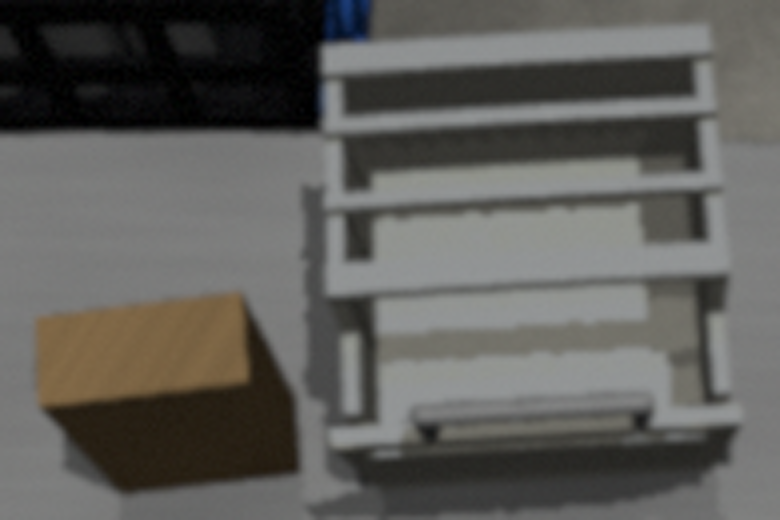

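View pics/s1.png

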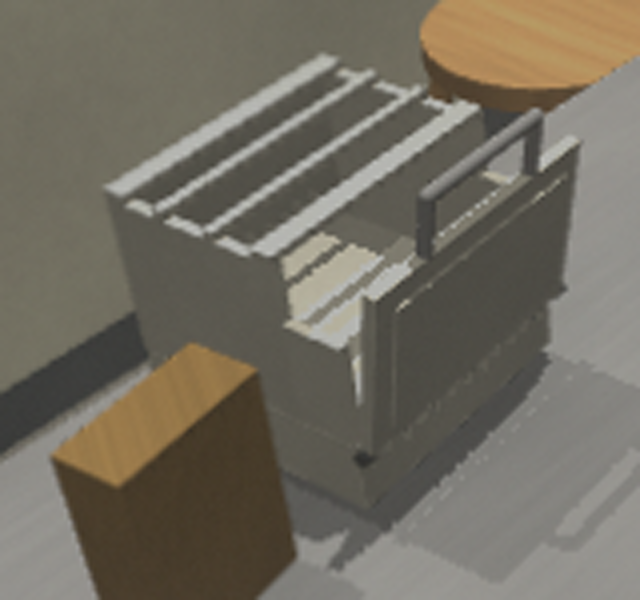

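The crops show the bar at t1 (412–652, ~408) and s1 (425,195)–(540,115). The roof's front edge runs t1 (328,296)–(732,273). Now the rays.

```bash
python3 - <<'E'
from h import *
c=Cam("top"); s=Cam("side")
T=lambda x,y:(115+(x+.5)/4-.5,30+(y+.5)/4-.5)
S=lambda x,y:(110+(x+.5)/4-.5,130+(y+.5)/4-.5)
f=lambda p:p.round(1).tolist()
def tri(p,q):
    a,b=c.ray(*p),s.ray(*q); a/=np.linalg.norm(a); b/=np.linalg.norm(b)
    k=np.linalg.lstsq(np.c_[a,-b],s.C-c.C,rcond=None)[0]; A=c.C+k[0]*a;B=s.C+k[1]*b
    return (A+B)/2,np.linalg.norm(A-B)
L=c.onz(*T(412,412),275.5);R=c.onz(*T(652,403),275.5);print("bar z275",f(L),f(R),np.linalg.norm(L-R),f((L+R)/2))
print("tri",tri(T(412,412),S(425,195)),tri(T(652,403),S(542,114)))
print("side bar",f(s.onz(*S(425,195),275.5)),f(s.onz(*S(542,114),275.5)))
for n,p in dict(rfl=(328,296),rfr=(730,273),rbl=(322,45),rbr=(710,25)).items(): print(n,f(c.onz(*T(*p),223)))
for n,p in dict(dl=(331,440),dr=(741,420)).items(): print(n,f(c.onz(*T(*p),226.5)))
for n,p in dict(a=(36,318),b=(243,292),c_=(249,382),d=(48,407)).items(): print("carton",n,f(c.onz(*T(*p),180)))
for n,(u,v) in dict(jar=(575,288),tin=(562,196)).items(): print(n,f(c.onz(u/1.4,v/1.4,110)))
# tray
I=c.img[185:262,105:155].astype(int); g=I.max(2)
print("bg",np.median(g), "tray dark",np.percentile(g,3))
m=(g<55).astype(np.uint8)
# fill holes
cs,_=cv2.findContours(m,0,1); k=max(cs,key=cv2.contourArea); F=np.zeros_like(m); cv2.drawContours(F,[k],-1,1,-1)
F=cv2.morphologyEx(F,cv2.MORPH_CLOSE,np.ones((5,5)))
B=cv2.morphologyEx(F,cv2.MORPH_OPEN,np.ones((11,11)))
cs,_=cv2.findContours(B,0,1);k=max(cs,key=cv2.contourArea);r=cv2.boxPoints(cv2.minAreaRect(k))+[105,185]
print("rect",r.round(1).tolist()); print([f(c.onz(*p,40)) for p in r])
print("view corners z40",[f(c.onz(u/1.4,v/1.4,40)) for u,v in((157,279),(190,270),(208,331),(175,343))],"handle end",f(c.onz(198/1.4,356/1.4,40)))
print("tins view",[f(c.onz(u/1.4,v/1.4,45)) for u,v in((175,291),(184,320))])
a=cv2.resize(c.img[180:265,100:165,::-1],None,fx=7,fy=7,interpolation=cv2.INTER_CUBIC); cv2.imwrite("pics/t2.png",a)
E
```

```text
bar z275 [626.4, 127.6, 275.5] [634.1, -0.8, 275.5] 128.56928699257446 [630.3, 63.4, 275.5]
tri (array([624.21382701, 126.3498218 , 277.02406673]), np.float64(3.599119513018478)) (array([633.65204486,  -1.51008163, 273.28075058]), np.float64(2.8276723410372453))
side bar [623.8, 124.5, 275.5] [629.5, 1.1, 275.5]
rfl [716.1, 187.1, 223.0]
rfr [735.2, -45.6, 223.0]
rbl [881.0, 201.8, 223.0]
rbr [899.4, -32.9, 223.0]
dl [627.0, 179.4, 226.5]
dr [643.6, -52.1, 226.5]
carton a [719.9, 375.4, 180.0]
carton b [737.3, 247.9, 180.0]
carton c_ [679.1, 239.9, 180.0]
carton d [662.2, 361.9, 180.0]
jar [506.7, -342.3, 110.0]
tin [680.0, -325.7, 110.0]
bg 123.0 tray dark 12.0Traceback (most recent call last):
  File "<stdin>", line 25, in <module>
ValueError: max() iterable argument is empty
```

The roof edges put the sill at about (667, 66.5) with yaw ≈ 0.077. The bar is at x ≈ 629, so the door stands about 0.19 rad ajar. I'll turn and lift first, and measure the tray next.

apply_moves:
  commands:
    - [[0, -0.4, 0, 0, -1, 0], [0, -0.4, 0, 0, -1, 0], [0, -0.4, 0, 0, -1, 0], [0, -0.4, 0, 0, -1, 0], [0, -0.4, 0, 0, -1, 0], [0, -0.4, 0, 0, -1, 0], [0, -0.4, 0, 0, -1, 0], [0, -0.4, 0, 0, -1, 0]]
  claw: 50

```text
clock: 0.97
eef_pos: [246.3, -597.9, 358.5]
tool_rot: [-1.563, 0.011, -0.45]
force: [-1.1, -0.0, -0.2]
width: 49.8
```

apply_moves:
  commands:
    - [[0, 0, 0, 0, -1, 0], [0, 0, 0, 0, -1, 0], [0, 0, 0, 0, -1, 0], [0, 0, 0, 0, -1, 0], [0, 0, 0, 0, -1, 0], [0, 0, 0, 0, -1, 0]]

```text
clock: 1.47
eef_pos: [246.7, -599.8, 364.2]
tool_rot: [-1.567, 0.003, 0.1]
force: [0.3, 0.2, 0.4]
width: 50.0
```

```bash
cat >> h.py <<'E'
def plan(xyz,yaw=None,n=8,pitch=None):
    """print remaining shift in tool axes (units of .04 m) and rotvec (units 5deg) to reach a tool-down pose with tool-x yaw"""
    s=st(); R=Rn.from_euler('xyz',s["tool_rot"]); d=R.inv().apply(np.array(xyz,float)-s["eef_pos"])/40
    print("pos",np.round(s["eef_pos"],1).tolist(),"rot",np.round(s["tool_rot"],3).tolist(),"F",np.round(s["force"],1).tolist(),"w",round(s["width"],1),"t",round(s["clock"],2))
    print("shift tot",d.round(2).tolist(),"/n",(d/n).round(3).tolist())
    if yaw is not None:
        G=Rn.from_euler('xyz',[-np.pi/2,0,yaw]); r=np.degrees((R.inv()*G).as_rotvec())/5; print("turn tot",r.round(2).tolist(),"/n",(r/n).round(3).tolist())
PSI=0.077; SILL=np.array([667,66.5,76.5]); CX=np.array([np.cos(PSI),np.sin(PSI),0]); CY=np.array([-np.sin(PSI),np.cos(PSI),0])
def cab(x,y,z): return SILL+x*CX+y*CY+np.array([0,0,z])
def bar(th): return SILL-[0,0,6]+205*(np.array([0,0,1])*np.cos(th)-CX*np.sin(th))
E
python3 - <<'E'
from h import *
c=Cam("top"); f=lambda p:p.round(1).tolist()
print("bar.19",bar(.19).round(1),"down",bar(1.57).round(1))
print("corners z40",[f(c.onz(u/1.4,v/1.4,40)) for u,v in((157,279),(190,270),(208,331),(175,343))],"handle end",f(c.onz(198/1.4,356/1.4,40)))
print("tins z45",[f(c.onz(u/1.4,v/1.4,45)) for u,v in((175,291),(184,320))])
cv2.imwrite("pics/t2.png",cv2.resize(c.img[180:265,100:165,::-1],None,fx=7,fy=7,interpolation=cv2.INTER_CUBIC))
plan([629,64,340],PSI,14)
E
```

```text
bar.19 [628.4  63.5 271.8] down [462.6  50.7  70.7]
corners z40 [[521.3, 436.9, 40.0], [540.0, 373.2, 40.0], [423.9, 329.9, 40.0], [399.7, 391.8, 40.0]] handle end [376.6, 346.0, 40.0]
tins z45 [[497.8, 397.6, 45.0], [442.9, 375.8, 45.0]]
pos [246.6, -599.8, 364.1] rot [-1.567, 0.003, 0.103] F [0.1, 0.9, 0.5] w 50.1 t 1.52
shift tot [11.22, 0.62, 15.52] /n [0.802, 0.045, 1.108]
turn tot [-0.04, 0.3, -0.04] /n [-0.003, 0.022, -0.003]
```

View pics/t2.png

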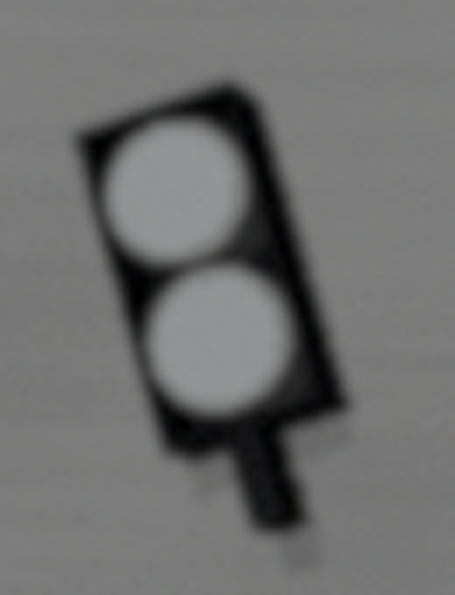

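The tray crop shows tins at (175,188) and (220,338), the top-left rim corner at (80,135) and the handle end at (280,525). That puts the tray at about (471, 385) with yaw ≈ 0.365. Moving above the bar now.

apply_moves:
  commands:
    - [[0.56, 0, 0.77, 0, 0.02, 0], [0.56, 0, 0.77, 0, 0.02, 0], [0.56, 0, 0.77, 0, 0.02, 0], [0.56, 0, 0.77, 0, 0.02, 0], [0.56, 0, 0.77, 0, 0.02, 0], [0.56, 0, 0.77, 0, 0.02, 0], [0.56, 0, 0.77, 0, 0.02, 0], [0.56, 0, 0.77, 0, 0.02, 0]]

```text
clock: 2.18
eef_pos: [400.8, -339.0, 360.3]
tool_rot: [-1.571, 0.009, 0.049]
force: [1.0, -1.0, -0.0]
width: 49.8
```

apply_moves:
  commands:
    - [[0.56, 0, 0.77, 0, 0.02, 0], [0.56, 0, 0.77, 0, 0.02, 0], [0.56, 0, 0.77, 0, 0.02, 0], [0.56, 0, 0.77, 0, 0.02, 0], [0.56, 0, 0.77, 0, 0.02, 0], [0.56, 0, 0.77, 0, 0.02, 0], [0.56, 0, 0.77, 0, 0.02, 0], [0.56, 0, 0.77, 0, 0.02, 0]]

```text
clock: 2.85
eef_pos: [576.5, -73.5, 360.3]
tool_rot: [-1.575, 0.006, 0.013]
force: [0.4, -0.7, -0.0]
width: 50.0
```

```bash
python3 -c "
from h import *
plan([628.5,63.5,340],PSI,4)"
```

```text
pos [576.5, -73.5, 360.3] rot [-1.575, 0.006, 0.013] F [0.4, -0.7, -0.0] w 50.0 t 2.85
shift tot [1.35, 0.49, 3.41] /n [0.338, 0.121, 0.852]
turn tot [0.04, -0.73, -0.07] /n [0.01, -0.182, -0.019]
```

apply_moves:
  commands:
    - [[0.34, 0.12, 0.86, 0, -0.18, 0], [0.34, 0.12, 0.86, 0, -0.18, 0], [0.34, 0.12, 0.86, 0, -0.18, 0], [0.34, 0.12, 0.86, 0, -0.18, 0], [0, 0, 0, 0, 0, 0], [0, 0, 0, 0, 0, 0]]

```text
clock: 3.35
eef_pos: [630.5, 83.9, 338.0]
tool_rot: [-1.568, 0.005, 0.078]
force: [0.4, -0.8, -0.2]
width: 49.8
```

```bash
python3 - <<'E'
from h import *
plan([628.5,63.5,253],PSI,4)
s=Cam("side"); s.save("pics/s2.png",(170,80,300,230),4)
E
```

```text
pos [630.5, 83.9, 338.0] rot [-1.568, 0.005, 0.078] F [0.4, -0.8, -0.2] w 49.8 t 3.35
shift tot [-0.08, 2.13, -0.51] /n [-0.02, 0.531, -0.128]
turn tot [-0.03, 0.01, -0.05] /n [-0.009, 0.002, -0.013]
```

View pics/s2.png

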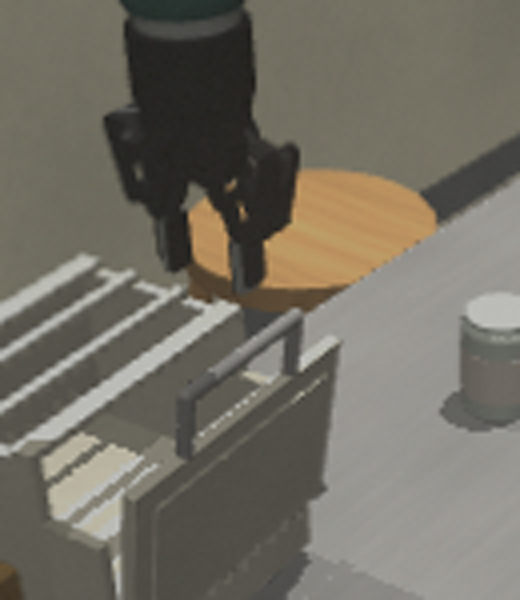

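The open fingers, at crop (170,265) and (250,285), straddle the bar's line at (190–300, 390–320). Descending, then gripping.

apply_moves:
  commands:
    - [[-0.02, 0.5, -0.13, 0, 0, 0], [-0.02, 0.5, -0.13, 0, 0, 0], [-0.02, 0.5, -0.13, 0, 0, 0], [-0.02, 0.5, -0.13, 0, 0, 0], [0, 0, 0, 0, 0, 0]]

```text
clock: 3.82
eef_pos: [628.6, 58.6, 257.8]
tool_rot: [-1.568, -0.0, 0.067]
force: [-1.1, -0.5, -0.4]
width: 50.0
```

apply_moves:
  commands:
    - [[0, 0, 0, 0, 0, 0], [0, 0, 0, 0, 0, 0], [0, 0, 0, 0, 0, 0], [0, 0, 0, 0, 0, 0], [0, 0, 0, 0, 0, 0], [0, 0, 0, 0, 0, 0]]
  claw: 0

```text
clock: 4.32
eef_pos: [629.7, 55.6, 260.3]
tool_rot: [-1.569, -0.003, 0.062]
force: [1.5, -0.2, -5.5]
width: 9.5
```

```bash
python3 - <<'E'
from h import *
plan([628.5,63.5,253],PSI,4)
for th in np.arange(.19,1.58,.115): print(round(th,3),bar(th).round(1)-[0,0,19])
E
```

```text
pos [629.7, 55.6, 260.3] rot [-1.569, -0.003, 0.062] F [1.5, -0.2, -5.5] w 9.5 t 4.32
shift tot [-0.02, 0.18, 0.2] /n [-0.005, 0.046, 0.05]
turn tot [-0.02, -0.17, 0.04] /n [-0.004, -0.044, 0.009]
0.19 [628.4  63.5 252.8]
0.305 [605.6  61.8 247. ]
0.42 [583.7  60.1 238.7]
0.535 [562.8  58.5 227.9]
0.65 [543.3  57.  214.7]
0.765 [525.5  55.6 199.4]
0.88 [509.5  54.3 182.1]
0.995 [495.6  53.3 163.1]
1.11 [483.9  52.4 142.7]
1.225 [474.7  51.7 121. ]
1.34 [468.   51.1  98.4]
1.455 [464.   50.8  75.2]
1.57 [462.6  50.7  51.7]
```

Opening reads 9.5 mm, so the bar sits near the fingertips. I'll reopen, go deeper and regrip.

apply_moves:
  commands:
    - [[0, 0, 0, 0, 0, 0], [0, 0, 0, 0, 0, 0], [0, 0.1, 0.03, 0, -0.05, 0], [0, 0.1, 0.03, 0, -0.05, 0], [0, 0.1, 0.03, 0, -0.05, 0], [0, 0.05, 0.03, 0, 0, 0]]
  claw: 35

```text
clock: 4.82
eef_pos: [631.2, 62.3, 249.3]
tool_rot: [-1.568, -0.01, 0.076]
force: [-0.5, -0.6, 0.6]
width: 34.5
```

apply_moves:
  commands:
    - [[0, 0, 0, 0, 0, 0], [0, 0, 0, 0, 0, 0], [0, 0, 0, 0, 0, 0], [0, 0, 0, 0, 0, 0], [0, 0, 0, 0, 0, 0]]
  claw: 0

```text
clock: 5.23
eef_pos: [630.5, 62.9, 248.7]
tool_rot: [-1.568, -0.008, 0.077]
force: [0.4, -0.7, -0.0]
width: 10.3
```

apply_moves:
  commands:
    - [[-0.29, 0.07, 0, 0, 0, 0], [-0.29, 0.07, 0, 0, 0, 0], [-0.28, 0.1, 0, 0, 0, 0], [-0.28, 0.1, 0, 0, 0, 0], [-0.26, 0.13, 0, 0, 0, 0], [-0.26, 0.14, 0, 0, 0, 0], [-0.25, 0.16, 0, 0, 0, 0], [-0.25, 0.16, 0, 0, 0, 0]]

```text
clock: 5.9
eef_pos: [565.4, 57.6, 222.5]
tool_rot: [-1.567, -0.062, 0.075]
force: [-0.4, -1.6, 9.0]
width: 10.2
```

```bash
python3 - <<'E'
from h import *
plan(bar(.65)-[0,0,21],PSI,8)
E
```

```text
pos [565.4, 57.6, 222.5] rot [-1.567, -0.062, 0.075] F [-0.4, -1.6, 9.0] w 10.2 t 5.9
shift tot [-0.57, 0.21, 0.02] /n [-0.071, 0.026, 0.003]
turn tot [-0.05, -0.03, 0.71] /n [-0.006, -0.003, 0.089]
```

apply_moves:
  commands:
    - [[-0.3, 0.18, 0, 0, 0, 0.1], [-0.3, 0.2, 0, 0, 0, 0.1], [-0.29, 0.23, 0, 0, 0, 0.1], [-0.28, 0.25, 0, 0, 0, 0.1], [-0.26, 0.27, 0, 0, 0, 0.1], [-0.25, 0.29, 0, 0, 0, 0.1], [-0.23, 0.3, 0, 0, 0, 0.1], [-0.21, 0.31, 0, 0, 0, 0.1]]

```text
clock: 6.57
eef_pos: [492.1, 51.5, 147.3]
tool_rot: [-1.569, -0.023, 0.075]
force: [-0.3, -0.8, 3.1]
width: 9.7
```

```bash
python3 - <<'E'
from h import *
plan(bar(1.11)-[0,0,21],PSI,8)
p=np.array(st()["eef_pos"])+[0,0,20]; v=p-(SILL-[0,0,6]); print("th",np.arctan2(-v@CX,v[2]),np.hypot(v@CX,v[2]))
E
```

```text
pos [492.1, 51.5, 147.3] rot [-1.569, -0.023, 0.075] F [-0.3, -0.8, 3.1] w 9.7 t 6.57
shift tot [-0.21, 0.16, 0.04] /n [-0.026, 0.02, 0.005]
turn tot [-0.02, -0.02, 0.26] /n [-0.002, -0.003, 0.032]
th 1.0668859318318253 200.4399207259875
```

apply_moves:
  commands:
    - [[-0.18, 0.31, 0, 0, 0, 0.05], [-0.15, 0.33, 0, 0, 0, 0.05], [-0.13, 0.34, 0, 0, 0, 0.05], [-0.1, 0.35, 0, 0, 0, 0.05], [-0.08, 0.36, 0, 0, 0, 0.05], [-0.06, 0.36, 0, 0, 0, 0.05], [-0.03, 0.36, 0, 0, 0, 0.05], [-0.01, 0.36, 0, 0, 0, 0.05]]

```text
clock: 7.23
eef_pos: [462.6, 49.0, 36.7]
tool_rot: [-1.571, 0.007, 0.077]
force: [-11.5, -1.0, 90.1]
width: 10.5
```

```bash
python3 - <<'E'
from h import *
plan(bar(1.57)-[0,0,21],PSI,8)
p=np.array(st()["eef_pos"])+[0,0,20]; v=p-(SILL-[0,0,6]); print("th",np.arctan2(-v@CX,v[2]),np.hypot(v@CX,v[2]))
E
```

```text
pos [462.6, 49.0, 36.7] rot [-1.571, 0.007, 0.077] F [-11.5, -1.0, 90.1] w 10.5 t 7.23
shift tot [0.0, -0.32, 0.04] /n [0.0, -0.04, 0.005]
turn tot [0.01, -0.0, -0.08] /n [0.001, -0.0, -0.01]
th 1.6378349407543258 205.652629949999
```

The door has hit its end stop (90 N). Relaxing, opening and rising.

apply_moves:
  commands:
    - [[0, -0.2, 0, 0, 0, 0], [0, 0, 0, 0, 0, 0], [0, 0, 0, 0, 0, 0]]
  claw: 35

```text
clock: 7.48
eef_pos: [463.1, 49.6, 43.7]
tool_rot: [-1.571, 0.008, 0.077]
force: [-1.0, 0.5, 0.4]
width: 35.1
```

apply_moves:
  commands:
    - [[0, -0.5, 0, 0, 0, 0], [0, -0.5, 0, 0, 0, 0], [0, -0.7, 0, 0, 0, 0], [0, -0.7, 0, 0, 0, 0], [0, -0.7, 0, 0, 0, 0], [0, 0, 0, 0, 0, 0]]

```text
clock: 7.98
eef_pos: [464.7, 50.2, 173.0]
tool_rot: [-1.57, 0.008, 0.077]
force: [0.7, -0.0, 0.8]
width: 35.0
```

```bash
python3 - <<'E'
from h import *
plan([471,385,170],0.365+np.pi/2,8); plan([471,385,170],0.365-np.pi/2,8); print(st()["qpos"])
c=Cam("top"); c.save("pics/t3.png",(100,30,310,260),2.6)
E
```

```text
pos [464.7, 50.2, 173.0] rot [-1.57, 0.008, 0.077] F [0.7, -0.0, 0.8] w 35.0 t 7.98
shift tot [0.8, 0.07, 8.33] /n [0.1, 0.009, 1.041]
turn tot [-0.09, -21.3, -0.06] /n [-0.011, -2.662, -0.008]
pos [464.7, 50.2, 173.0] rot [-1.57, 0.008, 0.077] F [0.7, -0.0, 0.8] w 35.0 t 7.98
shift tot [0.8, 0.07, 8.33] /n [0.1, 0.009, 1.041]
turn tot [0.06, 14.7, -0.08] /n [0.007, 1.838, -0.01]
[ 0.14070029  0.49274666 -0.4337855   2.05849286  0.32576173  0.66378506
 -0.43099113]
```

View pics/t3.png

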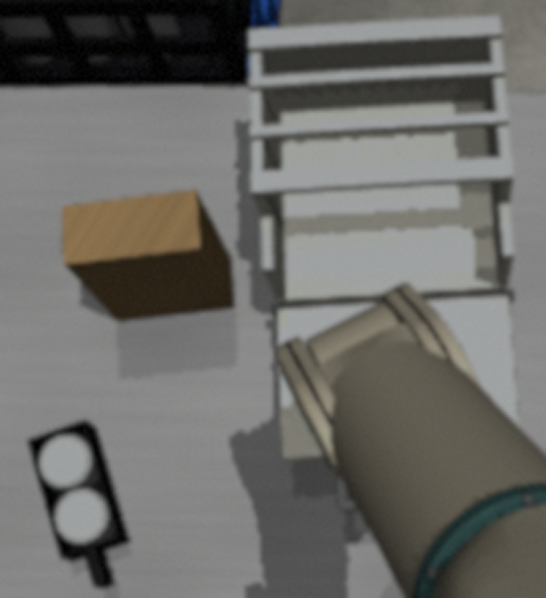

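The door lies level; the hinge line runs (278,303)–(512,293) in the crop and the tray is undisturbed. Turning the gripper for the tray.

apply_moves:
  commands:
    - [[0, 0, 0, 0, 1, 0], [0, 0, 0, 0, 1, 0], [0, 0, 0, 0, 1, 0], [0, 0, 0, 0, 1, 0], [0, 0, 0, 0, 1, 0], [0, 0, 0, 0, 1, 0], [0, 0, 0, 0, 1, 0], [0, 0, 0, 0, 1, 0]]
  claw: 85

```text
clock: 8.7
eef_pos: [461.0, 46.9, 166.7]
tool_rot: [-1.582, 0.01, -0.657]
force: [0.1, -0.4, 0.1]
width: 85.3
```

apply_moves:
  commands:
    - [[0, 0, 0, 0, 1, 0], [0, 0, 0, 0, 1, 0], [0, 0, 0, 0, 1, 0], [0, 0, 0, 0, 1, 0], [0, 0, 0, 0, 1, 0], [0, 0, 0, 0, 1, 0]]

```text
clock: 9.2
eef_pos: [457.4, 44.9, 161.1]
tool_rot: [-1.595, 0.002, -1.209]
force: [-1.2, -0.3, -0.2]
width: 84.8
```

```bash
python3 - <<'E'
from h import *
plan([471,385,120],0.365-np.pi/2,10); print(st()["qpos"])
c=Cam("top")
P=[c.onz(100+(x+.5)/2.6-.5,30+(y+.5)/2.6-.5,76.5) for x,y in((278,303),(512,293))]; print(P, (P[0]+P[1])/2)
T=lambda x,y:(100+(x+.5)/7-.5,180+(y+.5)/7-.5)
for z in(38,44): print([c.onz(*T(*p),z).round(1) for p in((175,188),(220,338))])
print("left rim",[c.onz(*T(*p),40).round(1) for p in((80,135),(160,430))], "handle end",c.onz(*T(282,525),30).round(1))
E
```

```text
pos [457.4, 44.9, 161.1] rot [-1.595, 0.002, -1.209] F [-1.2, -0.3, -0.2] w 84.8 t 9.2
shift tot [-7.83, 0.96, 3.35] /n [-0.783, 0.096, 0.335]
turn tot [0.28, -0.04, -0.02] /n [0.028, -0.004, -0.002]
[-0.12550542  0.48236804 -0.05023511  2.08294175  0.04618525  0.60178614
 -1.41765691]
[array([661.11147451, 182.08516021,  76.5       ]), array([676.62760366, -54.46423363,  76.5       ])] [668.86953908  63.81046329  76.5       ]
[array([502.9, 401.6,  38. ]), array([445.6, 379.5,  38. ])]
[array([501.8, 399.4,  44. ]), array([444.9, 377.5,  44. ])]
left rim [array([522.4, 440.2,  40. ]), array([410. , 399.5,  40. ])] handle end [376.2 353.3  30. ]
```

apply_moves:
  commands:
    - [[-0.79, 0, 0.34, 0.03, 0, 0], [-0.79, 0, 0.34, 0.03, 0, 0], [-0.79, 0, 0.34, 0.03, 0, 0], [-0.79, 0, 0.34, 0.03, 0, 0], [-0.79, 0, 0.34, 0.03, 0, 0], [-0.79, 0, 0.34, 0.03, 0, 0], [-0.79, 0, 0.34, 0.03, 0, 0]]

```text
clock: 9.83
eef_pos: [468.9, 281.0, 152.4]
tool_rot: [-1.588, -0.009, -1.221]
force: [0.6, 0.0, -0.1]
width: 85.1
```

```bash
sed -i 's/PSI=0.077; SILL=np.array(\[667,66.5,76.5\])/PSI=0.07; SILL=np.array([668,65,76.5])/' h.py; python3 - <<'E'
from h import *
plan([473,389,100],0.36-np.pi/2,4)
c=Cam("top")
for z in(200,240): print(z,[c.onz(u/1.4,v/1.4,z).round() [:2].tolist() for u,v in((75,430),(105,385),(205,450),(175,498))])
c.save("pics/t4.png",(20,150,220,370),2.6)
E
```

```text
pos [468.9, 281.0, 152.4] rot [-1.588, -0.009, -1.221] F [0.6, 0.0, -0.1] w 85.1 t 9.83
shift tot [-2.51, 1.27, 1.04] /n [-0.628, 0.318, 0.261]
turn tot [0.19, -0.12, 0.1] /n [0.049, -0.03, 0.025]
200 [[243.0, 493.0], [317.0, 447.0], [222.0, 277.0], [146.0, 322.0]]
240 [[246.0, 472.0], [317.0, 428.0], [226.0, 265.0], [153.0, 308.0]]
```

View pics/t4.png

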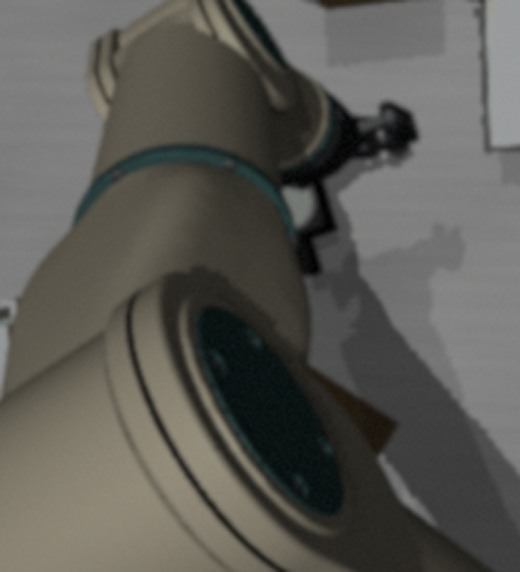

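The gripper is at crop (390,130), right of the tray. The forearm passes over the large look-alike carton with height to spare. Continuing over the tray.

apply_moves:
  commands:
    - [[-0.62, 0.2, 0.24, 0.05, 0, 0.02], [-0.62, 0.2, 0.24, 0.05, 0, 0.02], [-0.62, 0.2, 0.24, 0.05, 0, 0.02], [-0.5, 0.2, 0.2, 0.05, 0, 0.02], [0, 0, 0, 0, 0, 0], [0, 0, 0, 0, 0, 0]]

```text
clock: 10.38
eef_pos: [466.0, 399.1, 113.1]
tool_rot: [-1.569, 0.003, -1.194]
force: [1.0, -1.3, 0.0]
width: 85.2
```

```bash
python3 - <<'E'
from h import *
plan([473,389,60],0.36-np.pi/2,4)
s=Cam("side"); s.save("pics/s5.png",(120,220,320,370),4)
E
```

```text
pos [466.0, 399.1, 113.1] rot [-1.569, 0.003, -1.194] F [1.0, -1.3, 0.0] w 85.2 t 10.38
shift tot [0.3, 1.33, 0.07] /n [0.076, 0.332, 0.017]
turn tot [-0.02, 0.19, -0.04] /n [-0.006, 0.047, -0.01]
```

View pics/s5.png

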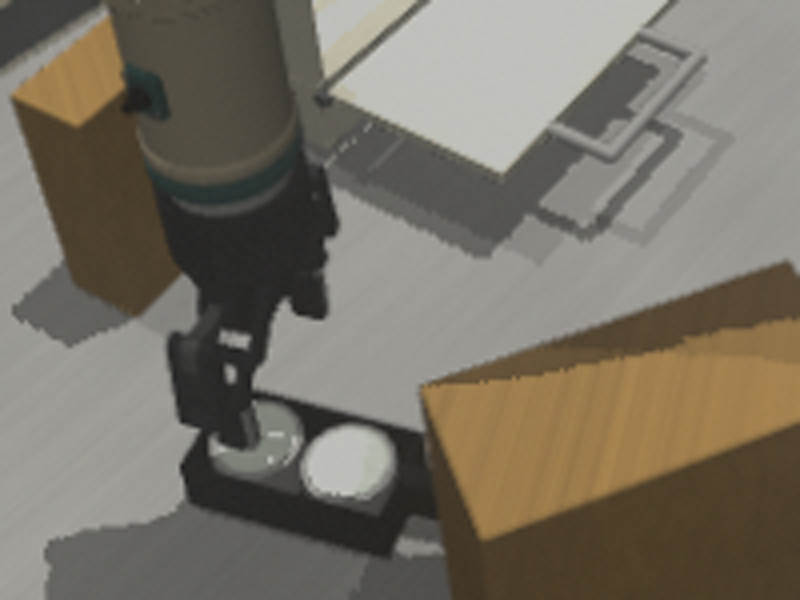

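The side view shows tins at (255,440) and (348,462), with the gripper above them. I'll cross-check the tray centre from this view.

```bash
python3 - <<'E'
from h import *
s=Cam("side")
S=lambda x,y:(120+(x+.5)/4-.5,220+(y+.5)/4-.5)
for z in(38,42): 
    P=[s.onz(*S(*p),z) for p in((255,440),(348,463))]; d=P[0]-P[1]; print(z,P,(P[0]+P[1])/2,np.arctan2(d[1],d[0]),np.hypot(*d[:2]))
print("mid proj",[(p-[120,220])*4 for p in s.proj([[473,389,40]])])
E
```

```text
38 [array([501.25443563, 400.98208462,  38.        ]), array([445.15163953, 378.79657173,  38.        ])] [473.20303758 389.88932817  38.        ] 0.37657261237467093 60.33009789367084
42 [array([498.63582549, 402.55722274,  42.        ]), array([442.81229579, 380.48214407,  42.        ])] [470.72406064 391.5196834   42.        ] 0.37657261237467116 60.029788987351814
mid proj [array([300.46406156, 447.13881565])]
```

Both views agree: (473, 390), yaw 0.37. Descending.

apply_moves:
  commands:
    - [[0.08, 0.3, 0.02, 0, 0.02, 0], [0.08, 0.3, 0.02, 0, 0.02, 0], [0.08, 0.3, 0.02, 0, 0.02, 0], [0.08, 0.3, 0.02, 0, 0.02, 0], [0, 0, 0, 0, 0, 0]]

```text
clock: 10.9
eef_pos: [477.4, 379.4, 62.3]
tool_rot: [-1.568, -0.0, -1.21]
force: [-0.2, 0.4, 0.2]
width: 85.1
```

```bash
python3 - <<'E'
from h import *
plan([473,390,12],0.37-np.pi/2,4)
E
```

```text
pos [477.4, 379.4, 62.3] rot [-1.568, -0.0, -1.21] F [-0.2, 0.4, 0.2] w 85.1 t 10.9
shift tot [-0.29, 1.26, -0.01] /n [-0.072, 0.314, -0.003]
turn tot [-0.03, -0.11, 0.0] /n [-0.009, -0.027, 0.001]
```

apply_moves:
  commands:
    - [[-0.2, 0.2, 0, 0, 0, 0], [0, 0, 0, 0, 0, 0], [0, 0, 0, 0, 0, 0]]

```text
clock: 11.15
eef_pos: [475.4, 384.2, 52.5]
tool_rot: [-1.57, -0.002, -1.214]
force: [0.1, 0.2, -0.1]
width: 85.2
```

```bash
python3 - <<'E'
from h import *
plan([473,390,12],0.37-np.pi/2,4)
E
```

```text
pos [475.4, 384.2, 52.5] rot [-1.57, -0.002, -1.214] F [0.1, 0.2, -0.1] w 85.2 t 11.15
shift tot [-0.16, 1.01, -0.01] /n [-0.039, 0.253, -0.002]
turn tot [-0.01, -0.16, 0.03] /n [-0.004, -0.039, 0.006]
```

apply_moves:
  commands:
    - [[-0.13, 0, 0, 0, -0.1, 0], [0, 0.25, 0, 0, 0, 0], [0, 0.25, 0, 0, 0, 0], [0, 0.25, 0, 0, 0, 0], [0, 0.2, 0, 0, 0, 0], [0, 0, 0, 0, 0, 0]]

```text
clock: 11.65
eef_pos: [473.5, 391.8, 12.2]
tool_rot: [-1.566, -0.0, -1.202]
force: [0.1, -0.9, 1.0]
width: 85.1
```

apply_moves:
  commands:
    - [[0, 0, 0, 0, 0, 0], [0, 0, 0, 0, 0, 0], [0, 0, 0, 0, 0, 0], [0, 0, 0, 0, 0, 0], [0, 0, 0, 0, 0, 0], [0, 0, 0, 0, 0, 0]]
  claw: 50

```text
clock: 12.15
eef_pos: [473.2, 390.9, 11.2]
tool_rot: [-1.568, -0.001, -1.203]
force: [-0.0, 0.0, -1.6]
width: 63.0
```

Gripped at 63 mm. Lifting.

apply_moves:
  commands:
    - [[0, -0.3, 0, 0, 0, 0], [0, -0.6, 0, 0, 0, 0], [0, -0.6, 0, 0, 0, 0], [0, -0.6, 0, 0, 0, 0], [0, -0.6, 0, 0, 0, 0], [0, -0.6, 0, 0, 0, 0], [0, -0.2, 0, 0, 0, 0], [0, 0, 0, 0, 0, 0]]

```text
clock: 12.82
eef_pos: [468.9, 387.1, 157.0]
tool_rot: [-1.579, -0.006, -1.203]
force: [-0.1, 1.0, -5.2]
width: 62.9
```

```bash
python3 - <<'E'
from h import *
t=cab(-75,0,70); t[0]=510; plan([490,60,150],PSI-np.pi/2,12); print(cab(-75,0,11))
E
```

```text
pos [468.9, 387.1, 157.0] rot [-1.579, -0.006, -1.203] F [-0.1, 1.0, -5.2] w 62.9 t 12.82
shift tot [7.82, 0.24, -2.45] /n [0.652, 0.02, -0.204]
turn tot [0.09, 3.41, 0.08] /n [0.007, 0.284, 0.007]
[593.18367498  59.75428645  87.5       ]
```

apply_moves:
  commands:
    - [[0.5, 0, -0.16, 0, 0.3, 0], [0.6, 0, -0.18, 0, 0.3, 0], [0.6, 0, -0.16, 0, 0.3, 0], [0.6, 0, -0.13, 0, 0.3, 0], [0.6, 0, -0.1, 0, 0.3, 0], [0.6, 0, -0.08, 0, 0.3, 0], [0.6, 0, -0.06, 0, 0.3, 0], [0.6, 0, -0.04, 0, 0.3, 0]]

```text
clock: 13.48
eef_pos: [477.3, 194.3, 150.0]
tool_rot: [-1.589, -0.004, -1.408]
force: [0.9, -0.0, -5.1]
width: 62.9
```

```bash
python3 - <<'E'
from h import *
plan(cab(-75,0,60),PSI-np.pi/2,8)
E
```

```text
pos [477.3, 194.3, 150.0] rot [-1.589, -0.004, -1.408] F [0.9, -0.0, -5.1] w 62.9 t 13.48
shift tot [3.79, 0.31, 2.32] /n [0.474, 0.039, 0.29]
turn tot [0.21, 1.06, 0.06] /n [0.026, 0.133, 0.008]
```

apply_moves:
  commands:
    - [[0.6, 0, 0.1, 0.03, 0.15, 0], [0.6, 0, 0.15, 0.03, 0.15, 0], [0.6, 0, 0.2, 0.03, 0.15, 0], [0.5, 0, 0.3, 0.03, 0.15, 0], [0.4, 0, 0.4, 0.03, 0.15, 0], [0.25, 0, 0.4, 0.03, 0.15, 0], [0, 0, 0.3, 0.03, 0.1, 0], [0, 0, 0, 0, 0, 0]]

```text
clock: 14.15
eef_pos: [560.3, 67.6, 138.9]
tool_rot: [-1.591, -0.015, -1.511]
force: [-0.2, 0.8, -4.3]
width: 63.1
```

```bash
python3 - <<'E'
from h import *
plan(cab(-75,0,11),PSI-np.pi/2,8)
E
```

```text
pos [560.3, 67.6, 138.9] rot [-1.591, -0.015, -1.511] F [-0.2, 0.8, -4.3] w 63.1 t 14.15
shift tot [0.23, 1.27, 0.83] /n [0.028, 0.159, 0.104]
turn tot [0.23, -0.12, 0.17] /n [0.029, -0.015, 0.021]
```

apply_moves:
  commands:
    - [[0.05, 0.1, 0.25, 0.06, -0.03, 0.05], [0.05, 0.2, 0.25, 0.06, -0.03, 0.05], [0.05, 0.25, 0.2, 0.06, -0.03, 0.05], [0, 0.2, 0.1, 0.06, -0.03, 0.05], [0, 0.1, 0, 0, 0, 0], [0, 0, 0, 0, 0, 0]]

```text
clock: 14.65
eef_pos: [589.9, 63.8, 96.2]
tool_rot: [-1.578, 0.004, -1.497]
force: [-0.8, -0.4, -4.9]
width: 63.1
```

```bash
python3 - <<'E'
from h import *
plan(cab(-75,0,11),PSI-np.pi/2,8)
E
```

```text
pos [589.9, 63.8, 96.2] rot [-1.578, 0.004, -1.497] F [-0.8, -0.4, -4.9] w 63.1 t 14.65
shift tot [0.11, 0.22, 0.08] /n [0.014, 0.027, 0.01]
turn tot [0.09, 0.05, -0.05] /n [0.011, 0.006, -0.006]
```

Nearly down; I'll lower gently until contact, then release.

apply_moves:
  commands:
    - [[0, 0.07, 0, 0.04, 0, 0], [0, 0.07, 0, 0.03, 0, 0], [0, 0.05, 0, 0, 0, 0], [0, 0.04, 0, 0, 0, 0], [0, 0, 0, 0, 0, 0]]

```text
clock: 15.07
eef_pos: [588.8, 64.6, 88.7]
tool_rot: [-1.572, 0.004, -1.495]
force: [-0.1, 0.1, -5.7]
width: 63.0
```

```bash
python3 - <<'E'
from h import *
plan(cab(-75,0,11),PSI-np.pi/2,8)
E
```

```text
pos [588.8, 64.6, 88.7] rot [-1.572, 0.004, -1.495] F [-0.1, 0.1, -5.7] w 63.0 t 15.07
shift tot [0.13, 0.03, 0.1] /n [0.016, 0.004, 0.013]
turn tot [0.01, 0.06, -0.05] /n [0.002, 0.008, -0.006]
```

apply_moves:
  commands:
    - [[0, 0.05, 0, 0, 0, 0], [0, 0.05, 0, 0, 0, 0], [0, 0, 0, 0, 0, 0]]

```text
clock: 15.32
eef_pos: [589.4, 65.0, 88.5]
tool_rot: [-1.569, 0.004, -1.495]
force: [0.1, 0.3, -4.0]
width: 63.1
```

```bash
python3 - <<'E'
from h import *
plan(cab(-75,0,11),PSI-np.pi/2,8)
E
```

```text
pos [589.4, 65.0, 88.5] rot [-1.569, 0.004, -1.495] F [0.1, 0.3, -4.0] w 63.1 t 15.32
shift tot [0.14, 0.03, 0.08] /n [0.017, 0.003, 0.011]
turn tot [-0.02, 0.07, -0.05] /n [-0.003, 0.009, -0.006]
```

Contact is made (z held at 88.5, load dropping). Releasing and rising.

apply_moves:
  commands:
    - [[0, 0, 0, 0, 0, 0], [0, 0, 0, 0, 0, 0], [0, 0, 0, 0, 0, 0], [0, 0, 0, 0, 0, 0], [0, 0, 0, 0, 0, 0]]
  claw: 85

```text
clock: 15.73
eef_pos: [591.9, 65.9, 90.2]
tool_rot: [-1.563, 0.005, -1.494]
force: [-0.2, -0.5, 0.5]
width: 84.7
```

apply_moves:
  commands:
    - [[0, -0.3, 0, 0, 0, 0], [0, -0.5, 0, 0, 0, 0], [0, -0.7, 0, 0, 0, 0], [0, -0.7, 0, 0, 0, 0], [0, 0, 0, 0, 0, 0], [0, 0, 0, 0, 0, 0]]

```text
clock: 16.23
eef_pos: [590.7, 65.3, 183.9]
tool_rot: [-1.565, 0.005, -1.494]
force: [0.3, 0.1, -0.2]
width: 85.0
```

```bash
python3 - <<'E'
from h import *
plan(cab(-75-105-50,0,90),PSI-np.pi/2,8)
s=Cam("side"); s.save("pics/s6.png",(160,130,330,280),4)
E
```

```text
pos [590.7, 65.3, 183.9] rot [-1.565, 0.005, -1.494] F [0.3, 0.1, -0.2] w 85.0 t 16.23
shift tot [0.12, 0.41, -3.83] /n [0.015, 0.051, -0.478]
turn tot [-0.07, 0.08, -0.06] /n [-0.009, 0.01, -0.008]
```

View pics/s6.png

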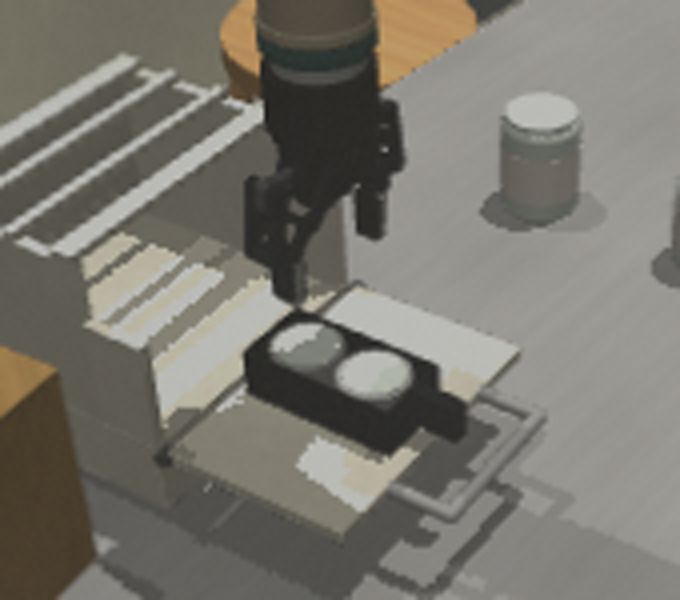

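Picture 10: the tray sits upright on the lowered door and is released; its handle points out over the bar. Now I'll close the fingers, go behind the handle and push it in.

apply_moves:
  commands:
    - [[0.02, 0, -0.6, 0, 0, 0], [0.02, 0, -0.8, 0, 0, 0], [0.02, 0, -0.8, 0, 0, 0], [0, 0, -0.8, 0, 0, 0], [0, 0, -0.6, 0, 0, 0], [0, 0, 0, 0, 0, 0]]
  claw: 0

```text
clock: 16.78
eef_pos: [440.7, 50.9, 179.5]
tool_rot: [-1.567, 0.005, -1.494]
force: [-0.5, 0.2, 0.2]
width: 12.0
```

```bash
python3 - <<'E'
from h import *
plan(cab(-228,5,24),PSI-np.pi/2,4); print(st()["qpos"])
E
```

```text
pos [440.7, 50.9, 179.5] rot [-1.567, 0.005, -1.494] F [-0.5, 0.2, 0.2] w 12.0 t 16.78
shift tot [-0.07, 1.98, -0.01] /n [-0.017, 0.494, -0.004]
turn tot [-0.05, 0.07, -0.05] /n [-0.012, 0.018, -0.014]
[-0.19174793  0.42059731  0.02299415  2.13015646 -0.02481911  0.58660927
 -1.64452785]
```

apply_moves:
  commands:
    - [[-0.02, 0.5, 0, 0, 0, 0], [-0.02, 0.5, 0, 0, 0, 0], [-0.02, 0.5, 0, 0, 0, 0], [0, 0.4, 0, 0, 0, 0], [0, 0, 0, 0, 0, 0], [0, 0, 0, 0, 0, 0]]

```text
clock: 17.28
eef_pos: [441.0, 53.9, 100.4]
tool_rot: [-1.566, 0.005, -1.494]
force: [-0.2, 0.2, 0.6]
width: -0.2
```

```bash
python3 - <<'E'
from h import *
plan(cab(-194,5,24),PSI-np.pi/2,4); print(st()["qpos"])
E
```

```text
pos [441.0, 53.9, 100.4] rot [-1.566, 0.005, -1.494] F [-0.2, 0.2, 0.6] w -0.2 t 17.28
shift tot [0.0, 0.0, 0.83] /n [0.0, 0.0, 0.208]
turn tot [-0.05, 0.08, -0.06] /n [-0.014, 0.019, -0.014]
[-0.18982934  0.57241913  0.01215682  2.19757188 -0.03059374  0.36651974
 -1.64523095]
```

apply_moves:
  commands:
    - [[0, 0, 0.3, 0, 0, 0], [0, 0, 0.3, 0, 0, 0], [0, 0, 0.3, 0, 0, 0], [0, 0, 0.3, 0, 0, 0], [0, 0, 0.3, 0, 0, 0], [0, 0, 0.3, 0.2, 0, 0], [0, 0, 0.3, 0.2, 0, 0], [0, 0, 0.3, 0.2, 0, 0]]

```text
clock: 17.95
eef_pos: [536.0, 60.5, 104.2]
tool_rot: [-1.522, 0.004, -1.494]
force: [-2.7, -0.5, -0.0]
width: -0.2
```

```bash
cat >> h.py <<'E'
def incab():
    p=np.array(st()["eef_pos"])-SILL; print("cab",(p@CX).round(1),(p@CY).round(1),p[2].round(1))
E
python3 - <<'E'
from h import *
plan(cab(0,5,26),PSI-np.pi/2,8); print(st()["qpos"]); incab()
E
```

```text
pos [536.0, 60.5, 104.2] rot [-1.522, 0.004, -1.494] F [-2.7, -0.5, -0.0] w -0.2 t 17.95
shift tot [0.01, 0.2, 3.29] /n [0.002, 0.026, 0.412]
turn tot [-0.56, 0.07, -0.05] /n [-0.07, 0.009, -0.006]
[-0.17742624  0.63689368  0.01907746  1.98799262 -0.02463758  0.46756353
 -1.63523018]
cab -132.0 4.7 27.7
```

apply_moves:
  commands:
    - [[0, 0.03, 0.3, 0.35, 0, 0], [0, 0.04, 0.3, 0.35, 0, 0], [0, 0.05, 0.3, 0.35, 0, 0], [0, 0.06, 0.3, 0.35, 0, 0], [0, 0.07, 0.3, 0.35, 0, 0], [0, 0.08, 0.3, 0.35, 0, 0], [0, 0.08, 0.3, 0.35, 0, 0], [0, 0.09, 0.3, 0.35, 0, 0]]

```text
clock: 18.62
eef_pos: [629.3, 67.1, 100.7]
tool_rot: [-1.289, 0.001, -1.494]
force: [-3.9, -0.4, 2.4]
width: -0.0
```

```bash
python3 - <<'E'
from h import *
plan(cab(14,5,26),PSI-np.pi/2,8); incab()
E
```

```text
pos [629.3, 67.1, 100.7] rot [-1.289, 0.001, -1.494] F [-3.9, -0.4, 2.4] w -0.0 t 18.62
shift tot [0.0, 0.32, 1.27] /n [0.0, 0.04, 0.159]
turn tot [-3.23, 0.07, -0.02] /n [-0.404, 0.009, -0.002]
cab -38.4 4.8 24.2
```

apply_moves:
  commands:
    - [[0, 0.07, 0.27, 0, 0, 0], [0, 0.07, 0.27, 0, 0, 0], [0, 0.07, 0.27, 0, 0, 0], [0, 0.05, 0.2, 0, 0, 0], [0, 0.04, 0.15, 0, 0, 0], [0, 0, 0, 0, 0, 0]]

```text
clock: 19.12
eef_pos: [677.7, 69.6, 102.1]
tool_rot: [-1.291, -0.001, -1.494]
force: [0.2, 0.8, -0.4]
width: 0.2
```

```bash
python3 - <<'E'
from h import *
plan(cab(14,5,26),PSI-np.pi/2,8); incab()
c=Cam("top"); c.save("pics/t7.png",(170,20,310,160),4)
E
```

```text
pos [677.7, 69.6, 102.1] rot [-1.291, -0.001, -1.494] F [0.2, 0.8, -0.4] w 0.2 t 19.12
shift tot [-0.03, 0.02, 0.1] /n [-0.003, 0.002, 0.012]
turn tot [-3.21, 0.08, -0.0] /n [-0.401, 0.01, -0.0]
cab 10.0 3.9 25.6
```

apply_moves:
  commands:
    - [[0, 0.04, 0.15, 0, 0, 0], [0, 0.01, 0.03, 0, 0, 0], [0, 0, 0, 0, 0, 0]]

```text
clock: 19.42
eef_pos: [684.4, 70.2, 102.4]
tool_rot: [-1.292, -0.001, -1.494]
force: [-1.2, 0.1, -0.6]
width: 0.4
```

apply_moves:
  commands:
    - [[0, -0.15, -0.4, 0, 0, 0], [0, -0.3, -0.6, -0.2, 0, 0], [0, -0.3, -0.7, -0.5, 0, 0], [0, -0.3, -0.7, -0.5, 0, 0], [0, -0.3, -0.7, -0.5, 0, 0], [0, -0.3, -0.7, -0.5, 0, 0], [0, -0.2, -0.7, -0.5, 0, 0], [0, -0.1, -0.7, -0.5, 0, 0]]

```text
clock: 20.08
eef_pos: [464.5, 54.6, 144.9]
tool_rot: [-1.566, 0.001, -1.492]
force: [-0.1, 0.4, -1.0]
width: 0.0
```

```bash
python3 - <<'E'
from h import *
plan(bar(1.57)+[0,0,50],PSI,8); incab(); print(st()["qpos"])
c=Cam("side"); c.save("pics/s7.png",(150,130,290,270),4)
E
```

```text
pos [464.5, 54.6, 144.9] rot [-1.566, 0.001, -1.492] F [-0.1, 0.4, -1.0] w 0.0 t 20.08
shift tot [0.1, 0.6, -0.04] /n [0.012, 0.076, -0.005]
turn tot [-0.05, -17.9, 0.04] /n [-0.007, -2.237, 0.005]
cab -203.7 3.9 68.4
[-0.02895159  0.51409795 -0.2089906   2.09977964  0.19925829  0.54066448
 -1.87453047]
```

View pics/s7.png

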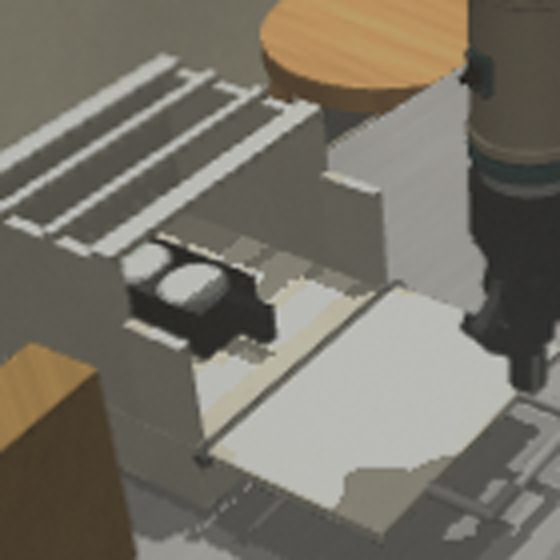

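Picture 11: the tray is inside the cabinet with its handle clear of the hinge line, and the door is still level. Turning the gripper back to take the bar.

apply_moves:
  commands:
    - [[0, 0, 0, 0, -1, 0], [0, 0, 0, 0, -1, 0], [0, 0, 0, 0, -1, 0], [0, 0, 0, 0, -1, 0], [0, 0, 0, 0, -1, 0], [0, 0, 0, 0, -1, 0], [0, 0, 0, 0, -1, 0], [0, 0, 0, 0, -1, 0]]
  claw: 38

```text
clock: 20.8
eef_pos: [464.0, 55.2, 148.5]
tool_rot: [-1.56, -0.009, -0.761]
force: [-0.2, -0.4, 0.4]
width: 38.1
```

apply_moves:
  commands:
    - [[0, 0, 0, 0, -1, 0], [0, 0, 0, 0, -1, 0], [0, 0, 0, 0, -1, 0], [0, 0, 0, 0, -1, 0], [0, 0, 0, 0, -1, 0], [0, 0, 0, 0, -1, 0], [0, 0, 0, 0, -1, 0], [0, 0, 0, 0, -0.7, 0]]

```text
clock: 21.47
eef_pos: [470.9, 56.8, 151.1]
tool_rot: [-1.563, -0.03, -0.055]
force: [0.1, -0.1, -1.0]
width: 38.1
```

```bash
python3 - <<'E'
from h import *
plan([463,50,60],PSI,4)
E
```

```text
pos [470.9, 56.8, 151.1] rot [-1.563, -0.03, -0.055] F [0.1, -0.1, -1.0] w 38.1 t 21.47
shift tot [-0.26, 2.27, -0.2] /n [-0.064, 0.567, -0.05]
turn tot [-0.07, -1.43, 0.35] /n [-0.018, -0.358, 0.086]
```

apply_moves:
  commands:
    - [[-0.05, 0.2, -0.05, 0, -0.5, 0.1], [-0.05, 0.2, -0.05, 0, -0.5, 0.1], [-0.05, 0.2, -0.05, 0, -0.4, 0.1], [-0.03, 0.2, -0.05, 0, 0, 0.05], [0, 0, 0, 0, 0, 0]]

```text
clock: 21.88
eef_pos: [468.2, 49.5, 118.7]
tool_rot: [-1.562, -0.008, 0.074]
force: [-0.7, -0.1, -0.5]
width: 37.8
```

```bash
python3 - <<'E'
from h import *
plan([463,50,50],PSI,4)
E
```

```text
pos [468.2, 49.5, 118.7] rot [-1.562, -0.008, 0.074] F [-0.7, -0.1, -0.5] w 37.8 t 21.88
shift tot [-0.14, 1.72, 0.01] /n [-0.036, 0.429, 0.002]
turn tot [-0.1, 0.05, 0.09] /n [-0.024, 0.013, 0.023]
```

apply_moves:
  commands:
    - [[-0.12, 0.2, 0, 0, 0, 0.03], [0, 0.35, 0, 0, 0, 0.03], [0, 0.35, 0, 0, 0, 0.03], [0, 0.35, 0, 0, 0, 0], [0, 0.35, 0, 0, 0, 0], [0, 0.1, 0, 0, 0, 0], [0, 0, 0, 0, 0, 0]]

```text
clock: 22.47
eef_pos: [463.1, 50.7, 46.9]
tool_rot: [-1.562, -0.002, 0.07]
force: [-0.3, 0.7, 0.4]
width: 38.1
```

apply_moves:
  commands:
    - [[0, 0, 0, 0, 0, 0], [0, 0, 0, 0, 0, 0], [0, 0, 0, 0, 0, 0], [0, 0, 0, 0, 0, 0], [0, 0, 0, 0, 0, 0]]
  claw: 0

```text
clock: 22.88
eef_pos: [462.6, 51.2, 48.1]
tool_rot: [-1.561, -0.002, 0.071]
force: [-0.4, 0.2, -4.1]
width: 10.3
```

```bash
python3 - <<'E'
from h import *
plan(bar(1.45)-[0,0,20],PSI,4)
E
```

```text
pos [462.6, 51.2, 48.1] rot [-1.561, -0.002, 0.071] F [-0.4, 0.2, -4.1] w 10.3 t 22.88
shift tot [0.06, -0.68, -0.01] /n [0.015, -0.169, -0.002]
turn tot [-0.11, 0.01, 0.03] /n [-0.027, 0.003, 0.007]
```

Bar gripped (10.3 mm, as at opening). Swinging the door up along the arc.

apply_moves:
  commands:
    - [[0.01, -0.33, 0, 0, 0, 0], [0.03, -0.33, 0, 0, 0, 0], [0.05, -0.33, 0, 0, 0, 0], [0.07, -0.33, 0, 0, 0, 0], [0.1, -0.33, 0, 0, 0, 0], [0.12, -0.33, 0, 0, 0, 0], [0.14, -0.32, 0, 0, 0, 0], [0.16, -0.31, 0, 0, 0, 0]]

```text
clock: 23.55
eef_pos: [491.1, 53.7, 155.1]
tool_rot: [-1.554, -0.004, 0.073]
force: [4.2, 1.2, -10.1]
width: 9.9
```

```bash
cat >> h.py <<'E'
def th(off=22):
    p=np.array(st()["eef_pos"])+[0,0,off]; v=p-(SILL-[0,0,6]); print("th",np.arctan2(-v@CX,v[2]).round(3),"r",np.hypot(v@CX,v[2]).round(1))
E
python3 - <<'E'
from h import *
plan(bar(1.05)-[0,0,22],PSI,8); th()
E
```

```text
pos [491.1, 53.7, 155.1] rot [-1.554, -0.004, 0.073] F [4.2, 1.2, -10.1] w 9.9 t 23.55
shift tot [-0.01, 0.11, -0.03] /n [-0.002, 0.014, -0.004]
turn tot [-0.19, 0.04, 0.04] /n [-0.023, 0.004, 0.005]
th 1.029 r 206.8
```

apply_moves:
  commands:
    - [[0.18, -0.28, 0, 0, 0, 0], [0.2, -0.27, 0, 0, 0, 0], [0.22, -0.25, 0, 0, 0, 0], [0.23, -0.24, 0, 0, 0, 0], [0.25, -0.22, 0, 0, 0, 0], [0.26, -0.21, 0, 0, 0, 0], [0.27, -0.19, 0, 0, 0, 0], [0.28, -0.17, 0, 0, 0, 0]]

```text
clock: 24.22
eef_pos: [560.3, 59.5, 228.1]
tool_rot: [-1.548, 0.012, 0.075]
force: [-6.4, 1.7, -0.0]
width: 9.8
```

```bash
python3 - <<'E'
from h import *
plan(bar(.5)-[0,0,22],PSI,8); th()
E
```

```text
pos [560.3, 59.5, 228.1] rot [-1.548, 0.012, 0.075] F [-6.4, 1.7, -0.0] w 9.8 t 24.22
shift tot [0.24, -0.01, -0.05] /n [0.03, -0.001, -0.006]
turn tot [-0.26, 0.06, -0.14] /n [-0.033, 0.007, -0.017]
th 0.541 r 209.5
```

apply_moves:
  commands:
    - [[0.3, -0.14, 0, 0, 0, 0], [0.31, -0.12, 0, 0, 0, 0], [0.32, -0.1, 0, 0, 0, 0], [0.33, -0.08, 0, 0, 0, 0], [0.33, -0.06, 0, 0, 0, 0], [0.34, -0.04, 0, 0, 0, 0], [0.34, -0.02, 0, 0, 0, 0]]

```text
clock: 24.8
eef_pos: [629.7, 65.1, 254.3]
tool_rot: [-1.557, 0.061, 0.079]
force: [-8.3, -2.5, 14.5]
width: 9.9
```

```bash
python3 - <<'E'
from h import *
plan(bar(0)-[0,0,22],PSI,8); th()
E
```

```text
pos [629.7, 65.1, 254.3] rot [-1.557, 0.061, 0.079] F [-8.3, -2.5, 14.5] w 9.9 t 24.8
shift tot [0.95, -0.04, -0.08] /n [0.119, -0.005, -0.01]
turn tot [-0.16, 0.09, -0.7] /n [-0.02, 0.012, -0.087]
th 0.184 r 209.3
```

apply_moves:
  commands:
    - [[0.3, 0.02, 0, 0, 0, -0.15], [0.3, 0.02, 0, 0, 0, -0.15], [0.25, 0.03, 0, 0, 0, -0.15], [0.2, 0.03, 0, 0, 0, -0.1]]

```text
clock: 25.13
eef_pos: [666.8, 68.1, 256.6]
tool_rot: [-1.56, 0.022, 0.077]
force: [-29.9, -4.7, 21.6]
width: 9.6
```

```bash
python3 - <<'E'
from h import *
plan(bar(0)-[0,0,22],PSI,8); th()
E
```

```text
pos [666.8, 68.1, 256.6] rot [-1.56, 0.022, 0.077] F [-29.9, -4.7, 21.6] w 9.6 t 25.13
shift tot [0.03, 0.08, -0.08] /n [0.003, 0.01, -0.01]
turn tot [-0.13, 0.08, -0.25] /n [-0.016, 0.009, -0.031]
th 0.005 r 208.1
```

apply_moves:
  commands:
    - [[0.12, 0, 0, 0, 0, 0], [0.12, 0, 0, 0, 0, 0]]

```text
clock: 25.3
eef_pos: [666.2, 67.9, 256.9]
tool_rot: [-1.563, 0.044, 0.078]
force: [-12.6, -1.9, 4.0]
width: 9.8
```

```bash
python3 - <<'E'
from h import *
plan(bar(0)-[0,0,22],PSI,8); th()
E
```

```text
pos [666.2, 67.9, 256.9] rot [-1.563, 0.044, 0.078] F [-12.6, -1.9, 4.0] w 9.8 t 25.3
shift tot [0.04, 0.08, -0.08] /n [0.005, 0.01, -0.01]
turn tot [-0.09, 0.09, -0.51] /n [-0.011, 0.012, -0.063]
th 0.008 r 208.4
```

Against the shut stop. Opening, rising clear and backing away.

apply_moves:
  commands:
    - [[0, 0, 0, 0, 0, 0], [0, 0, 0, 0, 0, 0], [0, 0, 0, 0, 0, 0], [0, 0, 0, 0, 0, 0]]
  claw: 50

```text
clock: 25.63
eef_pos: [665.5, 67.5, 257.9]
tool_rot: [-1.563, 0.044, 0.078]
force: [-0.6, -0.2, -0.1]
width: 49.6
```

apply_moves:
  commands:
    - [[0, -0.4, 0, 0, 0, 0], [0, -0.6, 0, 0, 0, 0], [0, -0.6, 0, 0, 0, 0], [0, -0.6, 0, 0, 0, 0], [-0.7, -0.2, -0.3, 0, 0, 0], [-0.8, 0, -0.5, 0, 0, 0], [-0.8, 0, -0.5, 0, 0, 0], [-0.8, 0, -0.5, 0, 0, 0]]

```text
clock: 26.3
eef_pos: [555.6, -9.7, 361.4]
tool_rot: [-1.555, 0.033, 0.084]
force: [-0.5, -1.2, 0.2]
width: 50.1
```

apply_moves:
  commands:
    - [[-0.5, 0, -0.8, 0, 0, 0], [-0.2, 0, -0.9, 0, 0, 0], [0, 0, -0.9, 0, 0, 0], [0, 0, -0.9, 0, 0, 0], [0, 0, -0.9, 0, 0, 0], [0, 0, -0.5, 0, 0, 0], [0, 0, 0, 0, 0, 0], [0, 0, 0, 0, 0, 0]]

```text
clock: 26.97
eef_pos: [537.5, -223.5, 364.7]
tool_rot: [-1.568, 0.024, 0.075]
force: [0.5, 0.5, 0.2]
width: 50.1
```

```bash
python3 - <<'E'
from h import *
c=Cam("top"); s=Cam("side")
a=cv2.resize(c.img[30:160,115:310,::-1],None,fx=2.9,fy=2.9,interpolation=cv2.INTER_CUBIC)
b=cv2.resize(s.img[130:280,110:270,::-1],None,fx=2.9*13/15,fy=2.9*13/15,interpolation=cv2.INTER_CUBIC)[:a.shape[0]]
b=cv2.resize(b,(800-a.shape[1],a.shape[0])) if a.shape[1]+b.shape[1]>800 else cv2.resize(b,(b.shape[1],a.shape[0]))
cv2.imwrite("pics/fin.png",np.hstack([a,b]))
print(a.shape,b.shape, st()["force"],st()["eef_pos"],st()["clock"])
E
```

```text
(377, 566, 3) (377, 234, 3) [ 0.00885398 -0.0494959  -0.11068464] [ 537.52291194 -222.11268453  364.74565828] 27.0667
```

View pics/fin.png

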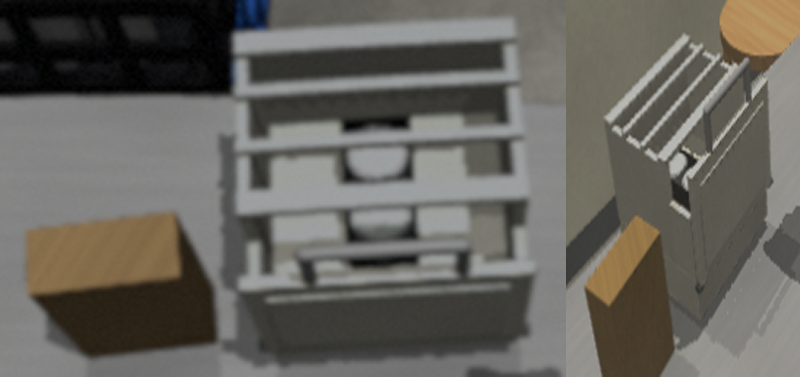

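Picture 12: the tray is inside behind the closed door, the bar is at (305–468, 250), and the carton is unmoved. One numeric check of the door angle and the bystanders, then hand in.

```bash
python3 - <<'E'
from h import *
c=Cam("top"); f=lambda p:p.round(1).tolist()
T=lambda x,y:(115+(x+.5)/2.9-.5,30+(y+.5)/2.9-.5)
p=c.onz(*T(386,250),275.5); d=(p-SILL)@CX; print("bar",f(p),"cab x",d.round(1),"angle~",(-d/205).round(3))
print("carton",[f(c.onz(*T(*q),180)) for q in((26,230),(176,212),(180,276),(34,294))])
g=c.img.max(2)
for n,(u,v) in dict(jar=(411,206),tin=(401,140)).items():
    m=(g[v-25:v+25,u-25:u+25]>150).astype(np.uint8); k,l,S,ce=cv2.connectedComponentsWithStats(m); 
    if k>1: i=1+S[1:,4].argmax(); print(n,S[i,4],f(c.onz(*(ce[i]+[u-25,v-25]),110)))
E
```

```text
bar [665.9, 64.2, 275.5] cab x -2.2 angle~ 0.011
carton [[720.2, 375.4, 180.0], [737.0, 247.9, 180.0], [679.8, 240.3, 180.0], [663.0, 362.6, 180.0]]
jar 400 [510.5, -346.7, 110.0]
tin 1 [692.9, -301.1, 110.0]
```

```bash
python3 -c "
from h import *
finish_job(); print(st()['clock'])"
```

```text
the job is handed in; nothing more can be done
the job is handed in; nothing more can be done
```

The job is handed in at about 27 s of the 72 s allowed; no verdict was reported. I gripped the door bar and pulled the door down to its stop. Then I set the tray on the lowered door, let go of it and pushed it in by the handle end. Last I swung the door back up to its shut stop and moved the arm clear.

**Last checks**
- **Door:** the bar measured 2 mm from upright in the top view, about 0.01 rad against the 0.07 limit.
- **Tray:** it is inside and looks upright. Its centre is about 132 mm past the sill and the handle end about 27 mm; both come from where the fingers stopped pushing, not from a picture.
- **Carton:** within 1 mm of where it started.
- **Jar:** about 6 mm from my first rough reading, with no contact felt.
- **Force on the tool:** about zero at the end.

**What disagreed or failed**
- **Bar grip:** the first grip caught the bar too near the fingertips (9.5 mm opening on a 12 mm bar), so I regripped deeper.
- **Wrist force:** pressing the door onto its lower stop read about 90 N, under the 120 N limit.
- **Tin:** the last colour check found only one pixel, so it gives no reading. The arm passed above the jar and stayed well away from the tin throughout.

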